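# Tare the dial scale for the weighing cup

### The arm

A 6-joint arm with a two-finger parallel gripper is mounted at the origin on a cart in front of the work surface, level with it; the furniture and walls round the work are solid. World frame = base frame: x ahead of the robot, y to its left, z up, the work surface at z = 0. Lengths are in mm, angles in rad, forces in N, time in s.
With the tool pointing down it reaches from about 325 to 775 mm from the base axis. Payload 5.5 kg.
Tool frame: the origin (TCP) lies midway between the tips of the shut fingers; the grasp point (between the pads) lies 19 mm behind it; z points along the fingers, y is the line along which they close (so a half turn about z gives the same grasp; the last joint's range is limited). The gripper opens to 88 mm and grips with 3 to 60 N. Pads are 20 mm wide; open, the fingers measure 115 mm over their backs; the gripper's body (75 mm by 178 mm) begins 61 mm behind the grasp point.
Start: joints at [1.264, 0.091, 1.231, -0, 1.82, -0.057], TCP at [148.33, 581.39, 222.631] pointing down, gripper open.
Joint ranges: [-2.87, 2.87], [-0.86, 2.18], [0.17, 2.46], [-1.51, 4.65], [0.06, 2.69], [-2.65, 2.65]. Speed limits (rad/s): [2.57, 2.57, 3.01, 3.14, 3.14, 3.14].

### API

Orientations are given as a unit quaternion [w, x, y, z].
In Python, from plant import robot gives the robot as it stands.
- The arm moves only by the shell command python3 -m handwheel 'ROWS' [FORCE]. ROWS is JSON, a list of rows, each a list of 7 numbers: the opening, from 0 (shut) to 1 (fully open), then the shift along the tool's x, y, z scaled (see below), then the turn, a rotation vector about the tool's x, y, z scaled (see below). A call has 1 to 5 rows; each row shifts and turns the commanded pose from where the row before left it, along the tool's axes as they then stand; what a row does not reach is not made up. The controller multiplies each number of a shift by 0.04 m and each number of a turn by 8 degrees. A row lasts 1/8 s, in which the tool goes at most 62.5 mm and 10.7 degrees, less where a joint would pass 70% of its speed; a pose out of reach is approached as far as the arm can. A call with a number of a shift or a turn outside -1 to 1 is refused whole. A call with a gripper value outside its range is refused whole. The fingers move at their own pace and stop on an object; FORCE is the grip in N (left out, the last holds). Time passes only in rows, so rows that do not move let the fingers close. It gives the time, the measured TCP pose, the force, the opening and the grip force at its end, in the units of the state.
- robot.get_state(): the state, without advancing time (a new reading comes with each control period).
- robot.snapshot(name): name is "side" or "top" or "wrist"; returns a dict with "frame" (420x560x3 uint8, red, green, blue), "K" (3x3 intrinsics, pixels), "R" (3x3) and "t" (3): a world point X has camera coordinates R X + t. Camera axes: x right, y down, z forward; pixel columns grow to the right and rows downward; lengths in mm; the calibration is good to about 2 mm. A picture is of the moment at which its call begins. There is no depth.
- robot.hand_in(): hands the job in; it is judged then, once.
Trained networks look in a picture, given as the dict that the camera call returned (one of the last four; its "shot" number tells which), for a name from the list of things; names that differ only in an ending like _2 or _b are one class to them, and where a whole thing is asked for, a point or a joint stands for the part that bears it (a point fixed in the world has none). Each returns a list of dicts, best first, with "confidence" (0 to 1); they miss things now and then, are a little off and sometimes report something else, mostly with a low value. They report only what shows in the picture. A call takes as long as a camera call. They do not tell look-alikes from the thing itself.
- robot.boxes_of(target, picture): "bbox" ([left, top, width, height] in pixels, round what is visible of it).
- robot.tip_of(target, picture): "centre" ([column, row] in pixels: a listed point, or the origin of a listed thing).
The state is a dict: "t": time; "qpos": joint angles; "qvel": joint speeds; "effort": joint torques, N m; "ee_pos": TCP position; "tool_rot": TCP orientation; "force": force on the tool from outside, world axes, zero at the start; "moment": the same for the moment, N m; "gripper_width": finger opening in mm; "gripper_force": force on a finger pad.
Only numpy, scipy, OpenCV 4.12 (cv2) and the standard library are available. Lean on these libraries where they do the work, as an engineer would, in place of code of your own. Each camera call takes 0.05 s, during which the arm holds its last target. There are 200 camera calls.

### The job

Get the dial scale ready for weighing into the small white cup. Stand the empty cup upright in the middle of the scale's steel pan, setting it down gently so that the sprung pan is never slammed or pressed down to its stop, and let go of it. Then tare the scale: with the cup left standing there, turn the black knob until the zero wedge on the dial card is right under the tip of the pointer. Do not knock the tin or the kitchen timer about.

Things in the scene. Friction and masses are not known exactly. Their poses are not given: they have to be found in the camera images.
- cup: small white ceramic cup with one ring handle, upright, empty, 0.11 to 0.18 kg. 53 mm high, 85 mm long with the handle, which points along the cup's -y and ends 42 mm from the origin. Origin at the underside, z up; the bowl's axis is 11.5 mm to +y of it. The bowl is 61 mm across near the rim and tapers to a 43 mm foot; take it from above across its x axis, pads 30 to 50 mm above the foot.
- cup_foot (a point): centre of the cup's foot: on the bowl's axis, at the height of the underside.
- scale: mechanical dial scale, a white console 233 mm deep, 240 mm wide, top deck 77 mm above the worktop, fixed to it. Origin under the housing's middle, x away from the user, y to the user's left, z up. The round pan is over the left of the deck, the black tare knob stands on the right of the deck, the dial is on the sloping front face.
- pan: round dished steel pan of the scale, 128 mm across, flat inside to 116 mm, with a rim 5 mm above the flat; two fine rings are engraved round its middle. Origin on its axis 3 mm below the flat inside. It is carried on a spring and also leans a little (about 1 degree for the cup 10 mm off centre) if the load is off centre.
- pan_center (a point): centre of the pan's flat inside, where the cup's foot belongs; 91 mm above the worktop when the pan is empty.
- pan_travel (a joint): how far the pan is pressed down, m: 0 empty, 0.015 per kg of load (654 N/m), mechanical stop at 0.018. The cup alone gives about 0.0016 to 0.0027. Never take it past 0.014.
- dial_pointer (a joint): angle of the dial's pointer, rad: 0 with the empty pan (pointing up the slope of the face), growing clockwise as the user sees it, one full turn per kg (0.0063 rad per gram; the cup gives about 0.7 to 1.15).
- pointer_tip (a point): reading point at the tip of the pointer, 36 mm from the dial's centre.
- zero_mark (a point): reading point on the zero mark of the turning dial card, a solid black wedge that points to the dial's centre, 36 mm from it. The card is white, 95 mm across, with 50 divisions of 20 g (4.5 mm apart at the pointer's tip); it is turned by the tare knob only.
- tare_knob (a joint): angle of the tare knob, rad, -1.0 to 2.6, growing as it is turned clockwise seen from above; stiff enough to stay where it is left (0.04 N m). The dial card follows it one to one, clockwise too; the card's zero mark is under the pointer when this equals the pointer's angle. It starts between -0.3 and 0.2.
- knob_top (a point): centre of the top of the tare knob, 111 mm above the worktop. The knob is a round fluted black knob, 36 mm in diameter and 24 mm high with a vertical axis, 127 mm from the pan's axis; it stands on a 24 mm thick stem with 10 mm of air under it over the deck.
- cherry_tin: bystander: round food tin, 75 mm across, 58 mm high, origin under its middle.
- kitchen_timer: bystander: round wind-up kitchen timer, 65 mm across, 54 mm high, origin under its middle.
Mind the look-alikes: they are no part of the job. Leave any purple look-alike of the cup alone.

How it is judged (in metres and radians):
On the way, in this order (a step that is already met when the one before it is completed fails the run):
1. the cup stands centred on the pan, let go (horizontal distance between cup_foot and pan_center below 0.015 m and angle between cup's own z axis and vertical below 0.12 rad and contact force between cup and pan above 0.4 N and contact force between cup and the fingers below 0.05 N and linear speed of cup below 0.02 m/s), for 0.3 s.
2. the dial's zero mark is under the pointer with the cup standing on the pan (all of step 1 and distance between zero_mark and pointer_tip below 0.0045 m), for 0.3 s.
At the end, for the whole second after the job is handed in: The cup stands upright (within 7 degrees) and still on the pan, its foot within 15 mm of the pan's centre, the pan level within 3.5 degrees, and the reading point of the zero mark is within 4.5 mm (one division) of the pointer's tip; nothing is held (all of step 2 and angle between pan's own z axis and vertical below 0.06 rad); the robot touches nothing.
It fails at once if the pan is slammed or pressed to its stop (travel over 14 mm) (value of joint pan_travel above 0.014 m).
It fails at once if the cup is tipped by more than 35 degrees (angle between cup's own z axis and vertical above 0.6 rad).
It fails at once if the tin is moved by more than 30 mm (distance of cherry_tin from where it was at the start of the episode above 0.03 m).
It fails at once if the timer is moved by more than 30 mm (distance of kitchen_timer from where it was at the start of the episode above 0.03 m).
It also fails if it takes over 51 s, if anything falls off the work surface, if the arm or the gripper's body presses on something with over 40 N, if the wrist force passes 120 N, or if a joint passes its speed limit or range.

## Working session

There is one attempt and no reset: what is moved stays moved. The work goes in short steps, Python scripts to look and compute and a shell command to move; the robot and the scene stay as the last step left them, time stands still between calls to the robot, and variables do not carry over. Pictures are saved under pics/ and viewed, at most 10 in all, crops included, and the job is handed in when it is done.

```bash
mkdir -p pics; ls; cat > h.py <<'E'
import numpy as np,cv2
from plant import robot
def save(p,n,crop=None,s=1):
    f=p["frame"][:,:,::-1]
    if crop: a,b,c,d=crop; f=f[b:d,a:c]
    cv2.imwrite("pics/"+n,cv2.resize(f,None,fx=s,fy=s,interpolation=cv2.INTER_CUBIC))
def ray(p,px):
    K,R,t=map(np.array,(p["K"],p["R"],p["t"]))
    return -R.T@t, R.T@np.linalg.inv(K)@np.array([*px,1.])
def atz(p,px,z):
    c,d=ray(p,px); return c+d*(z-c[2])/d[2]
def proj(p,X):
    K,R,t=map(np.array,(p["K"],p["R"],p["t"])); q=K@(R@np.array(X,float)+t); return q[:2]/q[2]
E
python3 - <<'E'
from h import *
s=robot.get_state(); print(s["t"],s["ee_pos"],s["tool_rot"],s["gripper_width"],s["force"])
P={n:robot.snapshot(n) for n in("top","side")}
for n,p in P.items():
    save(p,n+"0.png")
    print(n,"cam",np.round(ray(p,(280,210))[0]))
    for o,z in(("cup",0),("cup_foot",0),("pan_center",91),("knob_top",111),("scale",0),("cherry_tin",0),("kitchen_timer",0),("pointer_tip",50),("zero_mark",50)):
        print(n,o,[(np.round(q["centre"]).tolist(),round(q["confidence"],2),np.round(atz(p,q["centre"],z)).tolist()) for q in robot.tip_of(o,p)[:3]])
E
```

```text
pics
0.0 [148.22326068 581.09208988 221.51587021] [-1.93727813e-04  1.24568376e-01  9.92210531e-01 -9.71836501e-04] 87.80890247417892 [-0.73785409  0.04660042 -0.71027575]
top cam [ 467. -122. 1226.]
top cup [([359.0, 203.0], 0.75, [532.0, -351.0, 0.0]), ([354.0, 248.0], 0.61, [397.0, -333.0, 0.0]), ([406.0, 197.0], 0.59, [548.0, -493.0, 0.0])]
top cup_foot [([356.0, 247.0], 0.92, [400.0, -339.0, 0.0]), ([402.0, 199.0], 0.79, [541.0, -480.0, 0.0])]
top pan_center [([300.0, 180.0], 0.22, [593.0, -173.0, 91.0])]
top knob_top [([230.0, 205.0], 0.59, [525.0, 21.0, 111.0])]
top scale [([207.0, 216.0], 0.6, [500.0, 105.0, 0.0])]
top cherry_tin [([303.0, 180.0], 0.78, [604.0, -185.0, 0.0])]
top kitchen_timer [([308.0, 223.0], 0.87, [473.0, -199.0, 0.0])]
top pointer_tip [([186.0, 225.0], 0.57, [474.0, 155.0, 50.0])]
top zero_mark [([182.0, 226.0], 0.95, [469.0, 167.0, 50.0])]
side cam [355. 974. 561.]
side cup [([283.0, 183.0], 0.9, [557.0, -485.0, 0.0]), ([285.0, 198.0], 0.58, [536.0, -364.0, 0.0]), ([334.0, 207.0], 0.58, [397.0, -317.0, 0.0])]
side cup_foot [([334.0, 206.0], 0.93, [397.0, -323.0, 0.0]), ([284.0, 199.0], 0.92, [537.0, -358.0, 0.0]), ([288.0, 176.0], 0.81, [549.0, -540.0, 0.0])]
side pan_center [([239.0, 257.0], 0.85, [554.0, 144.0, 91.0])]
side knob_top [([269.0, 222.0], 0.74, [517.0, 29.0, 111.0])]
side scale [([272.0, 291.0], 0.81, [500.0, 109.0, 0.0]), ([248.0, 222.0], 0.53, [609.0, -196.0, 0.0])]
side cherry_tin [([246.0, 226.0], 0.86, [610.0, -177.0, 0.0])]
side kitchen_timer [([300.0, 225.0], 0.8, [477.0, -195.0, 0.0])]
side pointer_tip [([282.0, 270.0], 0.37, [480.0, 111.0, 50.0])]
side zero_mark [([285.0, 274.0], 0.88, [472.0, 126.0, 50.0])]
```

View pics/top0.png

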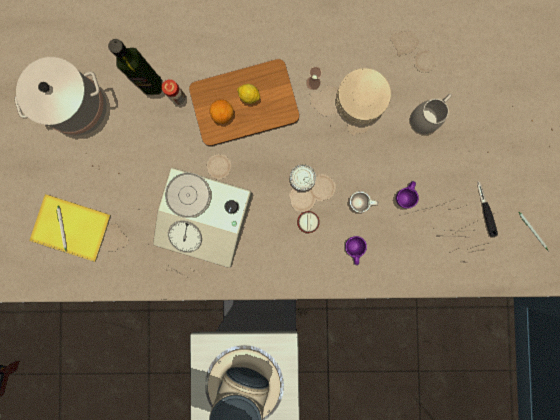

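```bash
python3 - <<'E'
import cv2,numpy as np
a=cv2.imread("pics/top0.png")[165:275,330:450]; b=cv2.imread("pics/side0.png")[150:310,190:400]
a=cv2.resize(a,None,fx=5,fy=5,interpolation=cv2.INTER_CUBIC)
cv2.imwrite("pics/crop1.png",a)
cv2.imwrite("pics/crop2.png",cv2.resize(b,None,fx=3.6,fy=3.6,interpolation=cv2.INTER_CUBIC))
E
```

```text
(no output)
```

View pics/crop1.png

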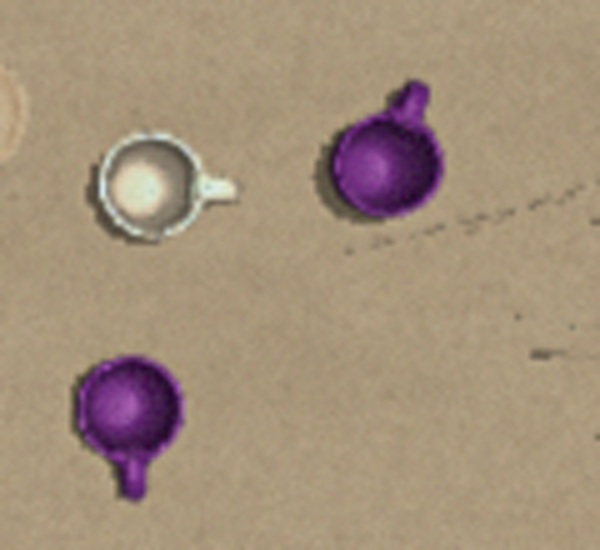

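View pics/crop2.png

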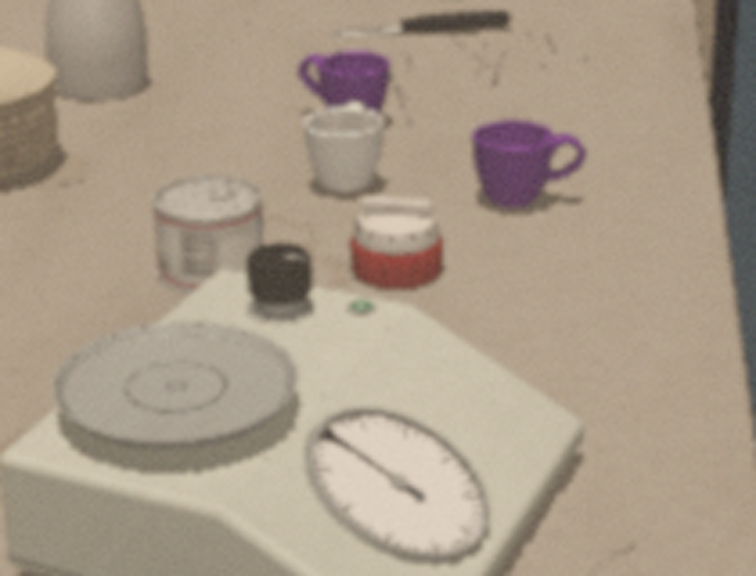

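Candidates for the cup are white at top pixel (360,202), purple at (407,198) and purple at (356,246). I choose the white one: the crop shows its handle pointing right (world -y). The pan is at (188,195), the knob at (231,206) and the dial at (185,236). In the side view the pointer points up the slope, with the wedge close by it.

```bash
python3 - <<'E'
from h import *
p=robot.snapshot("top"); s=robot.snapshot("side")
print("rim",atz(p,(360,202.4),53),"handle",atz(p,(377,202.6),30))
print("foot side",atz(s,(284.5,199.5),0), "rim side", atz(s,(190+345/3.6,150+118/3.6),53))
for n,z,a,b in(("pan",91,(188,195),(239,257)),("knob",111,(231.5,206.5),(190+280/3.6,150+254/3.6))):
    print(n,atz(p,a,z),atz(s,b,z))
print("scale",atz(p,(207,216),0),atz(s,(272,291),0))
E
```

```text
rim [ 530.25391615 -345.07330314   53.        ] handle [ 530.18080632 -398.79924063   30.        ]
foot side [ 535.74098326 -354.30676151    0.        ] rim side [ 530.31627007 -346.53463224   53.        ]
pan [555.93149261 140.29481265  91.        ] [555.11265419 143.29891307  91.        ]
knob [521.04514112  16.32108556 111.        ] [519.79862355  22.07431971 111.        ]
scale [498.86010787 104.21386569   0.        ] [500.24821166 110.32935588   0.        ]
```

```bash
cat > plan.py <<'E'
# prints how to go: python3 plan.py x y z psi_deg n
import sys; from h import *; from scipy.spatial.transform import Rotation as Ro
x,y,z,psi,n=map(float,sys.argv[1:6]); n=int(n)
s=robot.get_state(); w=np.array(s["tool_rot"]); R=Ro.from_quat([*w[1:],w[0]]).as_matrix()
T=np.column_stack([[np.sin(np.radians(psi)),-np.cos(np.radians(psi)),0],[np.cos(np.radians(psi)),np.sin(np.radians(psi)),0],[0,0,-1]])
T=np.column_stack([-T[:,0],T[:,1],T[:,2]]) if np.linalg.det(T)<0 else T
rv=Ro.from_matrix(R.T@T).as_rotvec()/n; d=(np.array([x,y,z])-s["ee_pos"])/n
print(s["ee_pos"],"turn",np.degrees(rv*n))
for i in range(n):
    print(np.round(R.T@d/40,2).tolist(),np.round(np.degrees(rv)/8,2).tolist()); R=R@Ro.from_rotvec(rv).as_matrix()
E
python3 plan.py 530 -345 200 0 25
```

```text
[148.33460016 581.39514708 222.64167258] turn [4.77963446e-04 8.32746158e-04 7.56868916e+01]
[-0.6, -0.8, 0.02] [0.0, 0.0, 0.38]
[-0.64, -0.77, 0.02] [0.0, 0.0, 0.38]
[-0.68, -0.74, 0.02] [0.0, 0.0, 0.38]
[-0.72, -0.7, 0.02] [0.0, 0.0, 0.38]
[-0.75, -0.66, 0.02] [0.0, 0.0, 0.38]
[-0.79, -0.62, 0.02] [0.0, 0.0, 0.38]
[-0.82, -0.58, 0.02] [0.0, 0.0, 0.38]
[-0.85, -0.53, 0.02] [0.0, 0.0, 0.38]
[-0.88, -0.49, 0.02] [0.0, 0.0, 0.38]
[-0.9, -0.44, 0.02] [0.0, 0.0, 0.38]
[-0.92, -0.39, 0.02] [0.0, 0.0, 0.38]
[-0.94, -0.34, 0.02] [0.0, 0.0, 0.38]
[-0.96, -0.29, 0.02] [0.0, 0.0, 0.38]
[-0.97, -0.24, 0.02] [0.0, 0.0, 0.38]
[-0.98, -0.19, 0.02] [0.0, 0.0, 0.38]
[-0.99, -0.14, 0.02] [0.0, 0.0, 0.38]
[-1.0, -0.08, 0.02] [0.0, 0.0, 0.38]
[-1.0, -0.03, 0.02] [0.0, 0.0, 0.38]
[-1.0, 0.02, 0.02] [0.0, 0.0, 0.38]
[-1.0, 0.07, 0.02] [0.0, 0.0, 0.38]
[-0.99, 0.13, 0.02] [0.0, 0.0, 0.38]
[-0.99, 0.18, 0.02] [0.0, 0.0, 0.38]
[-0.98, 0.23, 0.02] [0.0, 0.0, 0.38]
[-0.96, 0.28, 0.02] [0.0, 0.0, 0.38]
[-0.95, 0.33, 0.02] [0.0, 0.0, 0.38]
```

```bash

python3 -m handwheel '[[1,-0.6,-0.8,0,0,0,0.38],[1,-0.64,-0.77,0,0,0,0.38],[1,-0.68,-0.74,0,0,0,0.38],[1,-0.72,-0.7,0,0,0,0.38],[1,-0.75,-0.66,0,0,0,0.38]]' | tail -3
python3 -m handwheel '[[1,-0.79,-0.62,0,0,0,0.38],[1,-0.82,-0.58,0,0,0,0.38],[1,-0.85,-0.53,0,0,0,0.38],[1,-0.88,-0.49,0,0,0,0.38],[1,-0.9,-0.44,0,0,0,0.38]]' | tail -3
python3 plan.py 530 -345 200 0 15
```

```text
force: [-0.0, 0.0, -0.2]
gripper_width: 87.7
gripper_force: 0.0
force: [0.3, -1.1, -0.2]
gripper_width: 87.8
gripper_force: 0.0
[300.95330375 209.09519865 222.86352865] turn [ 5.43618263e-02 -1.74889004e-03  4.52026039e+01]
[-0.92, -0.39, 0.04] [0.0, -0.0, 0.38]
[-0.94, -0.34, 0.04] [0.0, -0.0, 0.38]
[-0.96, -0.29, 0.04] [0.0, -0.0, 0.38]
[-0.97, -0.24, 0.04] [0.0, -0.0, 0.38]
[-0.98, -0.19, 0.04] [0.0, -0.0, 0.38]
[-0.99, -0.13, 0.04] [0.0, -0.0, 0.38]
[-1.0, -0.08, 0.04] [0.0, -0.0, 0.38]
[-1.0, -0.03, 0.04] [0.0, -0.0, 0.38]
[-1.0, 0.02, 0.04] [0.0, -0.0, 0.38]
[-1.0, 0.08, 0.04] [0.0, -0.0, 0.38]
[-0.99, 0.13, 0.04] [0.0, -0.0, 0.38]
[-0.98, 0.18, 0.04] [0.0, -0.0, 0.38]
[-0.97, 0.23, 0.04] [0.0, -0.0, 0.38]
[-0.96, 0.28, 0.04] [0.0, -0.0, 0.38]
[-0.94, 0.33, 0.04] [0.0, -0.0, 0.38]
```

```bash

python3 -m handwheel '[[1,-0.92,-0.39,0.04,0,0,0.38],[1,-0.94,-0.34,0.04,0,0,0.38],[1,-0.96,-0.29,0.04,0,0,0.38],[1,-0.97,-0.24,0.04,0,0,0.38],[1,-0.98,-0.19,0.04,0,0,0.38]]' | tail -3
python3 -m handwheel '[[1,-0.99,-0.13,0.04,0,0,0.38],[1,-1,-0.08,0.04,0,0,0.38],[1,-1,-0.03,0.04,0,0,0.38],[1,-1,0.02,0.04,0,0,0.38],[1,-1,0.08,0.04,0,0,0.38]]' | tail -3
python3 -m handwheel '[[1,-0.99,0.13,0.04,0,0,0.38],[1,-0.98,0.18,0.04,0,0,0.38],[1,-0.97,0.23,0.04,0,0,0.38],[1,-0.96,0.28,0.04,0,0,0.38],[1,-0.94,0.33,0.04,0,0,0.38]]' | tail -3
python3 - <<'E'
from h import *
p=robot.snapshot("wrist"); s=robot.get_state(); print(s["t"],s["ee_pos"],s["qpos"]); save(p,"w1.png")
for o,z in(("cup",0),("cup_foot",0)): print(o,[(np.round(q["centre"]).tolist(),round(q["confidence"],2),np.round(atz(p,q["centre"],z)).tolist()) for q in robot.tip_of(o,p)[:3]])
print([ (q["bbox"],q["confidence"]) for q in robot.boxes_of("cup",p)])
print("pred rim",[proj(p,(530+a,-345+b,53)) for a,b in((0,0),(30.5,0),(-30.5,0))],proj(p,(530,-399,30)))
E
python3 plan.py 530.5 -345.5 21 0 5
```

```text
force: [0.2, -0.2, -0.2]
gripper_width: 87.5
gripper_force: 0.0
force: [0.2, 0.3, 0.5]
gripper_width: 87.7
gripper_force: 0.0
force: [0.3, -0.2, 0.5]
gripper_width: 87.6
gripper_force: 0.0
4.275 [ 528.78396142 -349.63161753  196.29360933] [-6.36909061e-01  1.80350806e-01  1.18004543e+00 -1.77751991e-03
  1.78181530e+00 -6.25246107e-01]
cup [([286.0, 189.0], 0.94, [537.0, -357.0, 0.0]), ([298.0, 284.0], 0.77, [552.0, -484.0, 0.0]), ([162.0, 166.0], 0.66, [394.0, -329.0, 0.0])]
cup_foot [([294.0, 278.0], 0.77, [547.0, -476.0, 0.0]), ([283.0, 179.0], 0.61, [534.0, -345.0, 0.0])]
[([109.3, 143.7, 84.2, 62.7], 0.69), ([255.4, 160.2, 60.8, 70.5], 0.65), ([266.8, 269.9, 70.7, 45.2], 0.62)]
pred rim [array([280.1874118 , 190.33919916]), array([310.39721941, 190.12359697]), array([249.97639994, 190.55480994])] [280.4684156  231.58893227]
[ 527.95984923 -344.62659395  197.86114591] turn [-0.06526139 -0.07267339 -0.32120505]
[-0.01, 0.01, 0.88] [-0.0, -0.0, -0.01]
[-0.01, 0.01, 0.88] [-0.0, -0.0, -0.01]
[-0.0, 0.01, 0.88] [-0.0, -0.0, -0.01]
[-0.0, 0.01, 0.88] [-0.0, -0.0, -0.01]
[-0.0, 0.01, 0.88] [-0.0, -0.0, -0.01]
```

View pics/w1.png

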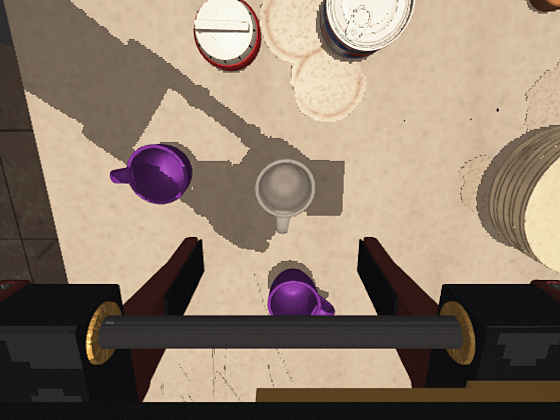

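The picture shows the white cup's rim centred at (285,188), with the handle pointing down to (283,230). It was taken while the arm was still settling, so I'll go lower and re-measure at rest.

```bash

python3 -m handwheel '[[1,0,0.05,0.8,0,0,0],[1,0,0.05,0.8,0,0,0],[1,0,0.02,0.8,0,0,0],[1,0,0,0,0,0,0],[1,0,0,0,0,0,0]]' | tail -3
python3 - <<'E'
from h import *
p=robot.snapshot("wrist"); s=robot.get_state(); print(s["t"],s["ee_pos"]); save(p,"w2.png")
for q in robot.tip_of("cup_foot",p)[:3]: print(q["centre"],q["confidence"],atz(p,q["centre"],0))
for q in robot.boxes_of("cup",p): print(q["bbox"],q["confidence"])
b=np.array([proj(p,(x,y,53)) for x,y in((532,-345),(562.5,-345),(501.5,-345),(532,-314.5))]);print(b)
f=p["frame"][:,:,::-1].copy()
for q in b: cv2.drawMarker(f,tuple(int(v) for v in q),(0,0,255),0,12)
cv2.imwrite("pics/w2.png",f)
E
```

```text
force: [-0.7, -0.8, -0.2]
gripper_width: 88.1
gripper_force: 0.0
5.1 [ 533.72793476 -344.64017012  105.38278818]
[281.9, 202.5] 0.82 [ 536.49231727 -344.14541051    0.        ]
[136.6, 189.0] 0.65 [ 409.69380204 -331.17536879    0.        ]
[238.8, 180.5, 80.5, 97.7] 0.94
[252.8, 349.3, 92.9, 39.7] 0.82
[37.7, 159.8, 120.7, 85.0] 0.76
[[276.38432449 224.71508933]
 [318.42663094 224.4958398 ]
 [234.31077501 224.93450179]
 [276.05403999 183.71054972]]
```

View pics/w2.png

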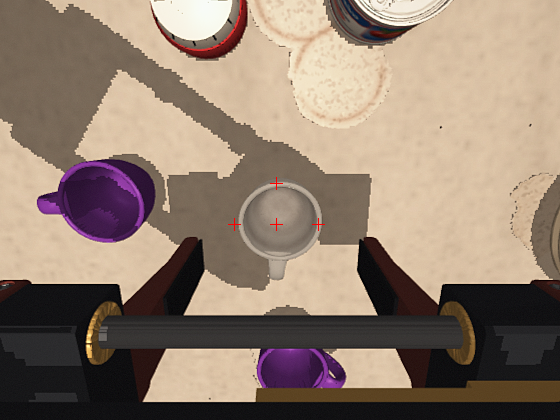

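Rim centre is at (280,221), midway between the fingers, so lateral alignment is good. Descend and grip.

```bash

python3 -m handwheel '[[1,0.04,0.01,0.8,0,0,0],[1,0,0,0.8,0,0,0],[1,0,0,0.5,0,0,0],[1,0,0,0,0,0,0],[0.2,0,0,0,0,0,0]]' 15
python3 -m handwheel '[[0.2,0,0,0,0,0,0],[0.2,0,0,0,0,0,0],[0.2,0,0,0,0,0,0]]' 15|tail -4
python3 plan.py 555.5 141.5 230 0 16 | head -1
```

```text
t: 5.82
ee_pos: [534.1, -343.6, 20.4]
tool_rot: [0.001, 0.709, 0.705, 0.0]
force: [0.4, -0.5, -0.1]
gripper_width: 81.1
gripper_force: 0.0
tool_rot: [0.001, 0.709, 0.705, 0.0]
force: [-0.3, 0.4, 2.3]
gripper_width: 59.2
gripper_force: 15.0
[ 533.72058621 -343.38552224   19.71046052] turn [ 0.06632893  0.05632879 -0.31613354]
```

```bash

python3 -m handwheel '[[0.2,0,0,-0.4,0,0,0],[0.2,0,0,-0.8,0,0,0],[0.2,0.3,0,-1,0,0,0],[0.2,0.7,0.03,-1,0,0,0],[0.2,1,0.04,-0.8,0,0,0]]'|tail -3
python3 -m handwheel '[[0.2,1,0.05,0,0,0,0],[0.2,1,0.05,0,0,0,0],[0.2,1,0.05,0,0,0,0],[0.2,1,0.05,0,0,0,0],[0.2,1,0.05,0,0,0,0]]'|tail -3
python3 -m handwheel '[[0.2,1,0.05,0,0,0,0],[0.2,1,0.05,0,0,0,0],[0.2,0.8,0.05,0,0,0,0],[0.2,0.4,0.05,0,0,0,0],[0.2,0,0,0,0,0,0]]'|tail -3
python3 - <<'E'
from h import *
p=robot.snapshot("wrist"); q=robot.snapshot("top"); s=robot.get_state(); print(s["t"],s["ee_pos"],s["gripper_width"])
for o,z in(("pan_center",91),("knob_top",111)):
  for n in(p,q):
    for r in robot.tip_of(o,n)[:2]: print(o,r["centre"],r["confidence"],atz(n,r["centre"],z))
f=p["frame"][:,:,::-1].copy()
for v in((555.5,141.8,91),(555.5+58,141.8,96),(555.5-58,141.8,96),(520.5,19,111)): cv2.drawMarker(f,tuple(int(k) for k in proj(p,v)),(0,0,255),0,12); print(proj(p,v))
cv2.imwrite("pics/w3.png",f)
E
```

```text
force: [0.1, 0.5, -0.8]
gripper_width: 59.1
gripper_force: 15.0
force: [1.1, -0.3, -0.8]
gripper_width: 59.5
gripper_force: 15.0
force: [0.3, -0.0, -1.3]
gripper_width: 59.2
gripper_force: 15.0
8.175 [556.43015042  63.95818984 178.77911301] 59.22308823875068
pan_center [279.3, 110.5] 0.69 [557.34019285 143.79574608  91.        ]
pan_center [186.7, 195.2] 0.5 [555.42616553 143.94391476  91.        ]
knob_top [279.4, 259.9] 0.41 [556.9232992   28.16676813 111.        ]
knob_top [232.1, 205.2] 0.55 [524.58137822  14.64466309 111.        ]
[276.90323439 113.23235179]
[354.27963746 113.04336905]
[199.3793229  113.62151508]
[234.82490231 270.25312093]
```

View pics/w3.png

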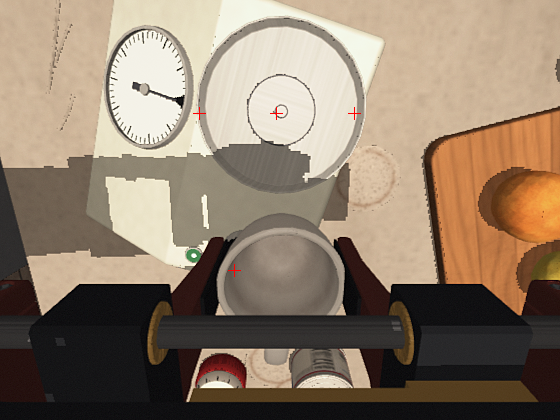

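Pan rings are centred at (281,111), the dial at (148,87) with its pointer to (183,98), and the wedge sits at the pointer's tip. Pan centre estimate is (557,143). I'll move over it and lower gently.

```bash

python3 -m handwheel '[[0.2,0.7,0.01,0,0,0,0],[0.2,0.8,0,0,0,0,0],[0.2,0.46,0,0.3,0,0,0],[0.2,0,0,0.7,0,0,0],[0.2,0,0,0.4,0,0,0]]'|tail -5
python3 -m handwheel '[[0.2,0,0,0.12,0,0,0],[0.2,0,0,0,0,0,0],[0.2,0,0,0,0,0,0]]'|tail -5
python3 - <<'E'
from h import *
s=[robot.snapshot(n) and robot.get_state() for n in["top"]*6]
print(np.mean([v["ee_pos"] for v in s],0),np.mean([v["force"] for v in s],0))
E
```

```text
ee_pos: [556.4, 142.8, 120.0]
tool_rot: [-0.001, 0.709, 0.705, -0.001]
force: [-0.1, -0.1, -1.5]
gripper_width: 59.4
gripper_force: 15.0
ee_pos: [557.8, 143.1, 119.1]
tool_rot: [0.001, 0.709, 0.705, 0.001]
force: [0.1, -0.5, -1.0]
gripper_width: 59.1
gripper_force: 15.0
[557.58602564 143.22561234 118.65263856] [-0.26331884 -0.00909287 -0.82365118]
```

```bash

python3 -m handwheel '[[0.2,0,0,0.06,0,0,0],[0.2,0,0,0.06,0,0,0],[0.2,0,0,0.03,0,0,0],[0.2,0,0,0,0,0,0]]'|grep -E "ee_pos|force"
python3 -m handwheel '[[0.2,0,0,0.04,0,0,0],[0.2,0,0,0,0,0,0],[0.2,0,0,0,0,0,0]]'|grep -E "ee_pos|force"
python3 -m handwheel '[[0.2,0,0,0.04,0,0,0],[0.2,0,0,0,0,0,0],[0.2,0,0,0,0,0,0]]'|grep -E "ee_pos|force"
python3 - <<'E'
from h import *
s=[robot.snapshot(n) and robot.get_state() for n in["side"]*5]
print(np.mean([v["ee_pos"] for v in s],0),np.mean([v["force"] for v in s],0))
save(robot.snapshot("side"),"s1.png",(190,140,400,310),3.5)
E
```

```text
ee_pos: [557.1, 143.2, 111.6]
force: [-0.3, 0.3, -1.2]
gripper_force: 15.0
ee_pos: [557.3, 143.3, 110.3]
force: [0.5, 0.2, -0.7]
gripper_force: 15.0
ee_pos: [557.3, 143.3, 108.8]
force: [-0.2, -0.2, 0.5]
gripper_force: 15.0
[557.31624958 143.261403   108.76645864] [0.46235506 0.16069607 0.26841148]
```

View pics/s1.png

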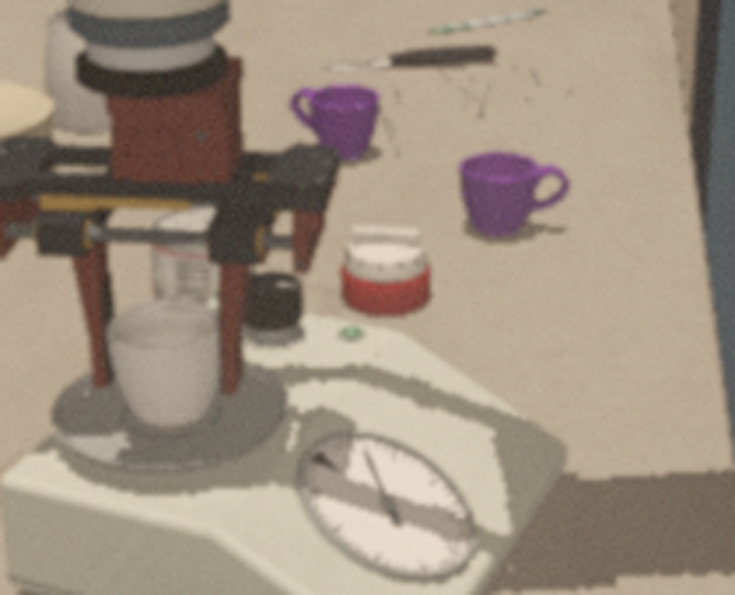

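The pointer has swung clockwise to crop pixel (370,455) with the wedge left at (322,460), so the pan is carrying the cup and it looks centred. Release and lift.

```bash

python3 -m handwheel '[[0.75,0,0,0,0,0,0],[0.8,0,0,0,0,0,0],[1,0,0,0,0,0,0],[1,0,0,0,0,0,0],[1,0,0,0,0,0,0]]'|grep -E "ee_pos|force|width"
python3 -m handwheel '[[1,0,0,-0.3,0,0,0],[1,0,0,-0.6,0,0,0],[1,0,0,-0.8,0,0,0],[1,0,0,-0.8,0,0,0],[1,-0.3,0,0,0,0,0]]'|grep -E "ee_pos|force|width|t:"
python3 -m handwheel '[[1,-1,-0.1,0,0,0,0],[1,-1,-0.1,0,0,0,0],[1,-0.8,-0.2,0,0,0,0],[1,0,0,0,0,0,0]]'|grep -E "ee_pos|force|width|t:"
python3 - <<'E'
from h import *
p=robot.snapshot("wrist"); robot.get_state()
f=p["frame"][:,:,::-1].copy()
for o,z in(("pan_center",91),("cup_foot",89),("knob_top",111),("zero_mark",50),("pointer_tip",50)):
    for r in robot.tip_of(o,p)[:2]: print(o,r["centre"],r["confidence"],atz(p,r["centre"],z))
for v in((557,143,89),(522,20,111)): cv2.drawMarker(f,tuple(int(k) for k in proj(p,v)),(0,0,255),0,12); print(proj(p,v))
cv2.imwrite("pics/w4.png",f)
E
```

```text
ee_pos: [557.2, 143.2, 108.6]
force: [0.0, -0.6, 0.3]
gripper_width: 87.4
gripper_force: 0.0
t: 12.48
ee_pos: [558.4, 131.7, 212.9]
tool_rot: [0.002, 0.709, 0.706, 0.003]
force: [0.1, 0.2, 0.3]
gripper_width: 88.1
gripper_force: 0.0
t: 12.98
ee_pos: [539.9, 17.1, 207.7]
tool_rot: [-0.0, 0.71, 0.704, -0.001]
force: [-0.4, -0.5, -0.4]
gripper_width: 88.1
gripper_force: 0.0
cup_foot [300.9, 48.9] 0.63 [558.964007   143.18630543  89.        ]
cup_foot [300.9, 67.4] 0.27 [559.1106078  129.30852237  89.        ]
knob_top [244.2, 92.0] 0.66 [513.91069946 109.51801686 111.        ]
knob_top [260.3, 197.5] 0.59 [524.11841187  24.34897215 111.        ]
zero_mark [199.8, 41.1] 0.77 [468.44041835 156.8815305   50.        ]
pointer_tip [183.4, 72.7] 0.72 [450.74394698 130.09015896  50.        ]
[298.47895008  49.17452644]
[257.96943033 202.39524606]
```

View pics/w4.png

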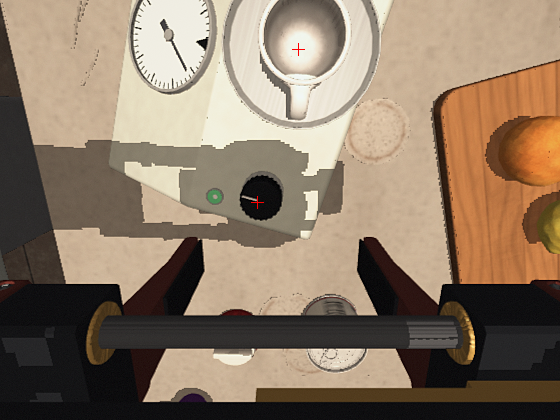

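Cup stands in the pan with its rim around (303,40). The knob is at (262,196). On the dial the pointer goes from the hub at (168,35) to (186,70) and the wedge is at (203,43), so about 45° clockwise is needed. I'll refine the knob position.

```bash
python3 - <<'E'
from h import *
from scipy.optimize import least_squares
a=np.linspace(0,2*np.pi,72)
def bb(p,x,y):
    P=np.array([proj(p,(x+18*np.cos(t),y+18*np.sin(t),z)) for t in a for z in(87,111)]); return np.r_[P.min(0),P.max(0)]
for n,roi in(("wrist",(225,160,300,235)),("top",(215,190,250,225)),("side",(250,205,290,245))):
    p=robot.snapshot(n)
    g=p["frame"].max(2).astype(np.uint8); l,t,r,b=roi
    m=(g[t:b,l:r]<50).astype(np.uint8); k,L,S,C=cv2.connectedComponentsWithStats(m); i=1+np.argmax(S[1:,4]); s=S[i]
    B=np.array([l+s[0],t+s[1],l+s[0]+s[2]-1,t+s[1]+s[3]-1])
    f=least_squares(lambda v:(bb(p,*v)-B)[[0,1,2]] if n=="side" else bb(p,*v)-B,(521,20))
    print(n,B,s[4],f.x,np.round(f.fun,1),[np.round(q["bbox"]) for q in robot.boxes_of("knob_top",p)])
s=robot.get_state(); print(s["t"],s["ee_pos"])
E
```

```text
wrist [239 178 280 222] 1415 [524.06592316  22.06631767] [-0.4 -1.   0.4  1. ] []
top [231 190 238 211] 86 [538.02756371   9.0530092 ] [-3.5  3.7  3.5 -3.8] []Traceback (most recent call last):
  File "<stdin>", line 9, in <module>
    return _wrapfunc(a, 'argmax', axis=axis, out=out, **kwds)
    return bound(*args, **kwds)
ValueError: attempt to get argmax of an empty sequence
```

```bash
python3 plan.py 523 21.5 150 0 3
```

```text
[540.60048937  19.75542801 208.56994536] turn [-0.00602019  0.00053525 -0.27082418]
[0.01, -0.15, 0.49] [-0.0, 0.0, -0.01]
[0.01, -0.15, 0.49] [-0.0, 0.0, -0.01]
[0.01, -0.15, 0.49] [-0.0, 0.0, -0.01]
```

```bash

python3 -m handwheel '[[0.8,0.02,-0.22,0.5,0,0,0],[0.8,0.02,-0.22,0.5,0,0,0],[0.8,0,0,0.5,0,0,0],[0.8,0,0,0.7,0,0,0],[0.8,0,0,0.5,0,0,0]]'|grep -E "ee_pos|force|width"
python3 -m handwheel '[[0.8,0,0,0.29,0,0,0],[0.8,0,0,0,0,0,0],[0.8,0,0,0,0,0,0],[0.2,0,0,0,0,0,0],[0.2,0,0,0,0,0,0]]' 15|grep -E "ee_pos|force|width"
python3 -m handwheel '[[0.2,0,0,0,0,0,0],[0.2,0,0,0,0,0,0],[0.2,0,0,0,0,0,0]]' 15|grep -E "ee_pos|force|width|t:"
```

```text
ee_pos: [522.8, 21.1, 98.9]
force: [-0.6, 0.2, 0.8]
gripper_width: 70.4
gripper_force: 0.0
ee_pos: [523.3, 21.0, 89.8]
force: [0.3, 0.1, 0.7]
gripper_width: 53.8
gripper_force: 0.0
t: 15.15
ee_pos: [522.6, 21.0, 89.2]
tool_rot: [-0.0, 0.709, 0.705, -0.0]
force: [-3.0, -0.3, 3.4]
gripper_width: 35.6
gripper_force: 15.0
```

```bash

python3 -m handwheel '[[0.2,0,0,0,0,0,0.6],[0.2,0,0,0,0,0,1],[0.2,0,0,0,0,0,1],[0.2,0,0,0,0,0,1],[0.2,0,0,0,0,0,0.9]]'|grep -E "ee_pos|force|width"
python3 -m handwheel '[[0.2,0,0,0,0,0,0],[0.2,0,0,0,0,0,0]]'|grep -E "ee_pos|force|width|t:"
python3 - <<'E'
from h import *
p=robot.snapshot("wrist"); s=robot.snapshot("side"); t=robot.snapshot("top")
for n,q in(("w",p),("s",s),("t",t)):
    for o in("zero_mark","pointer_tip"): print(n,o,[(r["centre"],round(r["confidence"],2)) for r in robot.tip_of(o,q)[:2]])
z=cv2.resize(s["frame"][245:320,255:345,::-1],None,fx=4.5,fy=4.5,interpolation=cv2.INTER_CUBIC)
w=cv2.resize(p["frame"][:,:,::-1],(480,360)); c=np.zeros((360,890,3),np.uint8); c[:,:480]=w; c[:337,485:890]=z[:337]
cv2.imwrite("pics/d1.png",cv2.resize(c,(800,324)))
E
```

```text
ee_pos: [522.7, 21.0, 89.2]
force: [-2.6, -0.7, 1.8]
gripper_width: 35.8
gripper_force: 15.0
t: 16.02
ee_pos: [522.7, 21.0, 89.2]
tool_rot: [-0.0, 0.892, 0.453, -0.0]
force: [-3.2, -0.5, 2.3]
gripper_width: 35.9
gripper_force: 15.0
w zero_mark [([77.3, 156.2], 0.74), ([476.1, 319.4], 0.29)]
w pointer_tip [([78.6, 163.2], 0.67)]
s zero_mark [([290.0, 272.6], 0.73)]
s pointer_tip [([290.8, 267.5], 0.56)]
t zero_mark [([190.6, 229.4], 0.63)]
t pointer_tip []
```

View pics/d1.png

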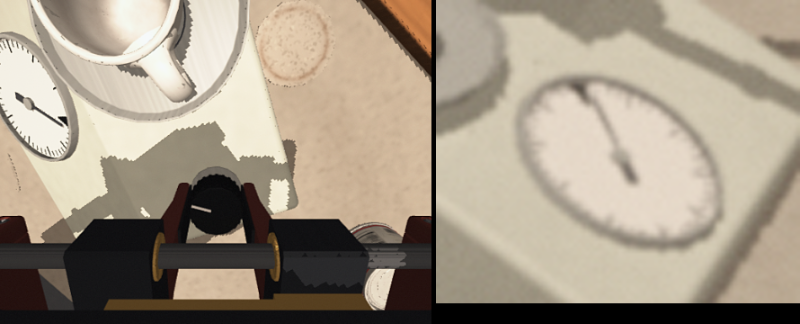

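Wedge is at about view (64,122) and the pointer tip just past it, clockwise. About 7–9° more is needed.

```bash

python3 -m handwheel '[[0.2,0,0,0,0,0,0.45],[0.2,0,0,0,0,0,0.45],[0.2,0,0,0,0,0,0],[0.2,0,0,0,0,0,0]]'|grep -E "ee_pos|force|width|t:"
python3 - <<'E'
from h import *
p=robot.snapshot("wrist")
for o in("zero_mark","pointer_tip"): print(o,[(r["centre"],round(r["confidence"],2)) for r in robot.tip_of(o,p)[:2]])
b=[r["bbox"] for r in robot.boxes_of("zero_mark",p)][:2]; print(b, [r["bbox"] for r in robot.boxes_of("pointer_tip",p)][:1])
f=p["frame"][60:230,0:130,::-1]; cv2.imwrite("pics/raw.png",p["frame"][:,:,::-1])
cv2.imwrite("pics/d2.png",cv2.resize(f,None,fx=3.5,fy=3.5,interpolation=cv2.INTER_CUBIC))
E
```

```text
t: 16.98
ee_pos: [522.8, 21.0, 89.1]
tool_rot: [-0.0, 0.919, 0.395, -0.0]
force: [-5.4, -0.4, 4.1]
gripper_width: 35.8
gripper_force: 15.0
zero_mark [([74.7, 185.8], 0.89)]
pointer_tip [([75.5, 190.7], 0.56), ([496.6, 296.1], 0.23)]
[[2.2, 91.7, 85.0, 133.8]] [[16.2, 157.4, 60.6, 30.8]]
```

View pics/d2.png

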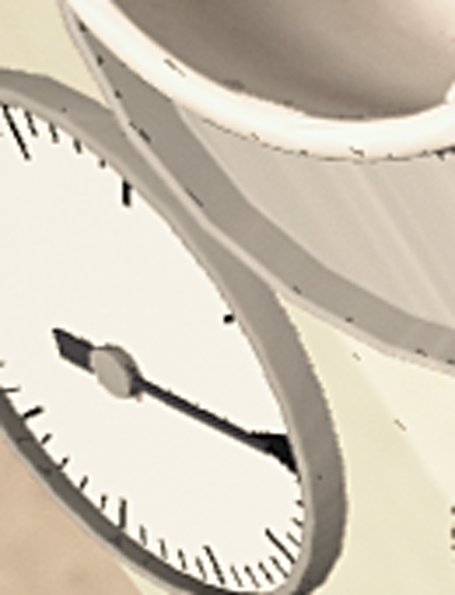

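Wedge at crop (293,452) is almost exactly under the pointer line from hub (117,372) through (255,438). I'll add about 2°, release and rise.

```bash

python3 -m handwheel '[[0.2,0,0,0,0,0,0.2],[0.2,0,0,0,0,0,0],[0.7,0,0,0,0,0,0],[0.75,0,0,0,0,0,0],[0.75,0,0,0,0,0,0]]'|grep -E "ee_pos|force|width|t:"
python3 -m handwheel '[[0.75,0,0,-0.3,0,0,0],[0.75,0,0,-0.8,0,0,0],[0.75,0,0,-0.8,0,0,0],[0.75,0,0,-0.8,0,0,0],[0.75,0,0,0,0,0,0]]'|grep -E "ee_pos|force|width|t:"
python3 -m handwheel '[[0.75,0,0,0,0,0,0],[0.75,0,0,0,0,0,0],[0.75,0,0,0,0,0,0]]'|grep -E "t:"
python3 - <<'E'
from h import *
p=robot.snapshot("wrist"); cv2.imwrite("pics/raw2.png",p["frame"][:,:,::-1])
for o,z in(("zero_mark",50),("pointer_tip",50),("cup_foot",89),("pan_center",89)): print(o,[(r["centre"],round(r["confidence"],2),np.round(atz(p,r["centre"],z),1)) for r in robot.tip_of(o,p)[:2]])
# white card ellipse, then dark sectors by radius
g=p["frame"].min(2); Z=robot.tip_of("zero_mark",p)[0]["centre"]
m=(cv2.GaussianBlur(g,(3,3),0)>215).astype(np.uint8); k,L,S,C=cv2.connectedComponentsWithStats(m)
ok=[i for i in range(1,k) if S[i,4]>1500]; i=min(ok,key=lambda i:np.hypot(*(C[i]-Z))); print(S[i],C[i])
h=cv2.convexHull(np.argwhere(L==i)[:,::-1].astype(np.int32)); e=cv2.fitEllipse(h); print(e)
(cx,cy),(w,hh),an=e; c,s=np.cos(np.radians(an)),np.sin(np.radians(an))
A=np.array([[c,-s],[s,c]])@np.diag([w/2,hh/2]); th=np.radians(np.arange(0,360,.5))
for r in(.4,.5,.6,.7,.78,.84,.9):
    P=(A@np.array([np.cos(th),np.sin(th)])*r+np.array([[cx],[cy]])).astype(np.float32)
    v=cv2.remap(g,P[0][None],P[1][None],cv2.INTER_LINEAR)[0]; d=np.where(v<130)[0]/2
    gr=np.split(d,np.where(np.diff(d)>1)[0]+1); print(r,[(x[0],x[-1]) for x in gr if len(x)])
E
```

```text
t: 17.85
ee_pos: [523.2, 21.1, 88.8]
tool_rot: [0.0, 0.924, 0.382, 0.0]
force: [0.3, 0.6, -0.5]
gripper_width: 62.1
gripper_force: 0.0
t: 18.48
ee_pos: [524.4, 21.0, 201.1]
tool_rot: [0.001, 0.924, 0.382, 0.003]
force: [0.6, 0.4, -0.4]
gripper_width: 66.0
gripper_force: 0.0
t: 18.85
tool_rot: [-0.0, 0.924, 0.382, -0.001]
zero_mark [([148.5, 166.1], 0.64, array([449.6, 131.3,  50. ]))]
pointer_tip [([144.9, 165.1], 0.74, array([447.9, 134.4,  50. ]))]
cup_foot [([202.9, 69.1], 0.89, array([557.9, 142. ,  89. ]))]
pan_center [([441.4, 241.3], 0.71, array([ 602. , -111.3,   89. ]))]
[  82  104   72   85 3368] [117.52434679 146.97030879]
((117.09078216552734, 147.2393341064453), (55.57232666015625, 97.37383270263672), 146.59861755371094)
0.4 [(np.float64(17.0), np.float64(20.5)), (np.float64(229.5), np.float64(237.5))]
0.5 [(np.float64(227.5), np.float64(234.0))]
0.6 [(np.float64(226.5), np.float64(231.5))]
0.7 [(np.float64(225.5), np.float64(230.0))]
0.78 [(np.float64(225.0), np.float64(228.5))]
0.84 [(np.float64(37.0), np.float64(39.0)), (np.float64(75.5), np.float64(77.0)), (np.float64(224.0), np.float64(229.5))]
0.9 [(np.float64(2.5), np.float64(3.5)), (np.float64(37.0), np.float64(39.5)), (np.float64(75.5), np.float64(76.5)), (np.float64(114.5), np.float64(115.5)), (np.float64(152.5), np.float64(154.0)), (np.float64(190.0), np.float64(191.0)), (np.float64(222.5), np.float64(230.5)), (np.float64(261.5), np.float64(261.5)), (np.float64(295.0), np.float64(295.5)), (np.float64(328.0), np.float64(329.0))]
```

```bash
python3 -c "
from plant import robot
print(robot.hand_in())"
```

```text
the job is handed in; nothing more can be done
None
```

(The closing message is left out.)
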